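# Find and release the latched key of a screen selector

### The job

One of the four identical keys on the grey selector box has been left latched down. Feel for it: with a fingertip tap every key lightly, one after another from left to right as seen from the robot, without pushing any of them in; then press the latched key fully in and let it come up, so that all four keys stand up. Do not press the other keys in; grasp nothing, and leave the loose things round the box where they lie.

Things in the scene. Friction and masses are not known exactly. Their poses are not given: they have to be found in the camera images.
- selector: Grey metal selector box, fixed to the table, 120 mm deep (x), 270 mm long (y), flat top 46 mm up. Origin: centre of its underside; x to its back (away from the robot), y to its left end, z up; turned at most 20 degrees. Four identical grey keys stand on it in one row at x = -20 mm, y = +82.5, +27.5, -27.5, -82.5 mm, left to right. One is latched down at the start.
- cell_a: A key station: black frame on the box and the key a in it. Origin: centre of the frame, on the box's flat top, 46 mm above the table; axes as the box's. The letters are dealt to the four places afresh each time. The key is 36 mm (x) by 26 mm (y) with a flat level top, which is 16 mm above this origin when up, 11 mm when latched, 6 mm when fully in.
- key_a (a joint): How far key a is down, m: 0 up, 0.005 latched, 0.010 fully in. An up key is springy: it gives from 0.7 N on, 1 mm more per 0.5 N (8 mm at about 5 N), and rises by itself. A latched key is firm up to 2.4 N, then gives 1 mm per 0.5 N; pushed fully in (5 to 7 N) it unlatches and rises when let go. Let go sooner it stays latched.
- cell_b: A key station: black frame on the box and the key b in it. Origin: centre of the frame, on the box's flat top, 46 mm above the table; axes as the box's. The letters are dealt to the four places afresh each time. The key is 36 mm (x) by 26 mm (y) with a flat level top, which is 16 mm above this origin when up, 11 mm when latched, 6 mm when fully in.
- key_b (a joint): How far key b is down, m: 0 up, 0.005 latched, 0.010 fully in. An up key is springy: it gives from 0.7 N on, 1 mm more per 0.5 N (8 mm at about 5 N), and rises by itself. A latched key is firm up to 2.4 N, then gives 1 mm per 0.5 N; pushed fully in (5 to 7 N) it unlatches and rises when let go. Let go sooner it stays latched.
- cell_c: A key station: black frame on the box and the key c in it. Origin: centre of the frame, on the box's flat top, 46 mm above the table; axes as the box's. The letters are dealt to the four places afresh each time. The key is 36 mm (x) by 26 mm (y) with a flat level top, which is 16 mm above this origin when up, 11 mm when latched, 6 mm when fully in.
- key_c (a joint): How far key c is down, m: 0 up, 0.005 latched, 0.010 fully in. An up key is springy: it gives from 0.7 N on, 1 mm more per 0.5 N (8 mm at about 5 N), and rises by itself. A latched key is firm up to 2.4 N, then gives 1 mm per 0.5 N; pushed fully in (5 to 7 N) it unlatches and rises when let go. Let go sooner it stays latched.
- cell_d: A key station: black frame on the box and the key d in it. Origin: centre of the frame, on the box's flat top, 46 mm above the table; axes as the box's. The letters are dealt to the four places afresh each time. The key is 36 mm (x) by 26 mm (y) with a flat level top, which is 16 mm above this origin when up, 11 mm when latched, 6 mm when fully in.
- key_d (a joint): How far key d is down, m: 0 up, 0.005 latched, 0.010 fully in. An up key is springy: it gives from 0.7 N on, 1 mm more per 0.5 N (8 mm at about 5 N), and rises by itself. A latched key is firm up to 2.4 N, then gives 1 mm per 0.5 N; pushed fully in (5 to 7 N) it unlatches and rises when let go. Let go sooner it stays latched.
- driver: Bystander, loose, not to be disturbed: slim pale-handled precision screwdriver, 142 mm long, 11 mm thick, lying in front of the box. Origin: centre of its underside.
- heatsink: Bystander, loose, not to be disturbed: bare finned aluminium heatsink, 40x40x24 mm, in front of the box. Origin: centre of its underside.
- tape: Bystander, loose, not to be disturbed: roll of tape, 66 mm across, 19 mm high, lying flat at the left end of the box. Origin: centre of its underside.
- ssd: Bystander, loose, not to be disturbed: flat dark drive, 70x100x8 mm, at the right end of the box. Origin: centre of its underside.

How it is judged:
On the way, in this order (a step that is already met when the one before it is completed fails the run):
1. the first key from the left is touched by a fingertip (((contact force between the fingers and cell_a above 0.3 N and y of cell_a in the frame of selector between 0.0675 and 0.0975 m) or (contact force between the fingers and cell_b above 0.3 N and y of cell_b in the frame of selector between 0.0675 and 0.0975 m) or (contact force between the fingers and cell_c above 0.3 N and y of cell_c in the frame of selector between 0.0675 and 0.0975 m) or (contact force between the fingers and cell_d above 0.3 N and y of cell_d in the frame of selector between 0.0675 and 0.0975 m))), for 0.03 s.
2. the second key from the left is touched by a fingertip (((contact force between the fingers and cell_a above 0.3 N and y of cell_a in the frame of selector between 0.0125 and 0.0425 m) or (contact force between the fingers and cell_b above 0.3 N and y of cell_b in the frame of selector between 0.0125 and 0.0425 m) or (contact force between the fingers and cell_c above 0.3 N and y of cell_c in the frame of selector between 0.0125 and 0.0425 m) or (contact force between the fingers and cell_d above 0.3 N and y of cell_d in the frame of selector between 0.0125 and 0.0425 m))), for 0.03 s.
3. the third key from the left is touched by a fingertip (((contact force between the fingers and cell_a above 0.3 N and y of cell_a in the frame of selector between -0.0425 and -0.0125 m) or (contact force between the fingers and cell_b above 0.3 N and y of cell_b in the frame of selector between -0.0425 and -0.0125 m) or (contact force between the fingers and cell_c above 0.3 N and y of cell_c in the frame of selector between -0.0425 and -0.0125 m) or (contact force between the fingers and cell_d above 0.3 N and y of cell_d in the frame of selector between -0.0425 and -0.0125 m))), for 0.03 s.
4. the fourth key from the left is touched by a fingertip (((contact force between the fingers and cell_a above 0.3 N and y of cell_a in the frame of selector between -0.0975 and -0.0675 m) or (contact force between the fingers and cell_b above 0.3 N and y of cell_b in the frame of selector between -0.0975 and -0.0675 m) or (contact force between the fingers and cell_c above 0.3 N and y of cell_c in the frame of selector between -0.0975 and -0.0675 m) or (contact force between the fingers and cell_d above 0.3 N and y of cell_d in the frame of selector between -0.0975 and -0.0675 m))), for 0.03 s.
5. the key that was latched has been pressed in, has let go and stands up (value of joint key_c below 0.0015 m), for 0.2 s.
At the end, for the whole second after the job is handed in: all four keys stand up, each within 1.5 mm of fully up, after all four were tapped from left to right and the latched one was then released (value of joint each of key_a, key_b, key_c, key_d below 0.0015 m); the robot touches nothing.
It fails at once if a key that was up is pushed in (more than 7.5 mm of its 10 mm travel) (value of joint any of key_a, key_b, key_d above 0.0075 m).
It fails at once if a loose thing beside the box is moved or lifted (more than 15 mm) (distance of any of driver, heatsink, tape, ssd from where it was at the start of the episode above 0.015 m).
It also fails if it takes over 48 s, if anything falls off the work surface, if the arm or the gripper's body presses on something with over 40 N, if the wrist force passes 120 N, or if a joint passes its speed limit or range.

### The arm

A 6-joint arm with a two-finger parallel gripper is mounted at the origin on the work surface; the furniture and walls round the work are solid. World frame = base frame: x ahead of the robot, y to its left, z up, the work surface at z = 0. Lengths are in m, angles in rad, forces in N, time in s.
With the tool pointing down it reaches from about 0.3 to 0.775 m from the base axis. Payload 14.6 kg.
Tool frame: the origin (TCP) lies between the finger pads; the fingertips stand 14 mm ahead of it and the grasp point (between the pads) lies 5 mm behind it; z points along the fingers, y is the line along which they close (so a half turn about z gives the same grasp; the last joint's range is limited). The gripper opens to 94 mm and grips with 3 to 60 N. Pads are 16 mm wide; open, the fingers measure 119 mm over their backs; the gripper's body (75 mm by 177 mm) begins 78 mm behind the grasp point.
Start: joints at [-0.067, 0.3, 1.521, -0, 1.321, -0.067], TCP at [0.55, -0, 0.219] pointing down, gripper open.
Joint ranges: [-3.03, 3.03], [-0.79, 2.21], [0.23, 2.52], [-1.04, 4.18], [0, 3.07], [-2.55, 2.55]. Speed limits (rad/s): [2.22, 2.22, 2.57, 3.14, 3.14, 3.14].

### API

Orientations are given as [roll, pitch, yaw] about the fixed x, y, z axes, in that order (R = Rz(yaw) Ry(pitch) Rx(roll)).
In Python, from station import ctrl gives the robot as it stands. The module is installed in compiled form; this text tells all that it offers.
- The arm moves only by the tool move_arm, never from a script. Its argument "targets" is a list of rows, each a list of 7 numbers: the opening, from -1 (shut) to 1 (fully open), then the shift along the tool's x, y, z in units of 50 mm (1.0 is 50 mm), then the turn, a rotation vector about the tool's x, y, z in rad. A call has 1 to 12 rows; each row is the pose to reach, as a shift and turn from the pose commanded when the call began, along the tool's axes at that moment; what a row does not reach only later rows make up. A row lasts 1/10 s, in which the tool goes at most 50 mm and 8.59 degrees, less where a joint would pass 70% of its speed; a pose out of reach is approached as far as the arm can. A call with a gripper value outside its range is refused whole. The fingers move at their own pace and stop on an object; "grip_force" is the grip in N (left out, the last holds). Time passes only in rows, so rows that repeat a pose let the fingers close. It gives the time, the measured TCP pose, the force, the opening and the grip force at its end, in the units of the state.
- ctrl.get_obs(): the state, without advancing time (a new reading comes with each control period).
- ctrl.camera(name): name is "scene" or "side" or "wrist"; returns (picture, depth): 400x640x3 uint8, red, green, blue; 400x640 float32, m along the optical axis (not along the pixel's ray), 0 where there is no reading.
- ctrl.camera_params(name): a dict with "intrinsics" (3x3 intrinsics, pixels), "rvec" (rotation vector, rad) and "tvec" (3), from world to camera coordinates, as OpenCV has them; the wrist camera has in their place "T_tool_cam" (4x4, takes a point from camera to tool coordinates, whose origin is the TCP and whose axes are the flange's). Camera axes: x right, y down, z forward; pixel columns grow to the right and rows downward; lengths in m; the calibration is good to about 2 mm. A picture is of the moment at which its call begins: read the wrist's pose just before it. camera_params takes no time and is no camera call.
- ctrl.hand_in(): hands the job in; it is judged then, once.
Trained networks look in the newest picture that a camera, given by its name, has taken for a name from the list of things; names that differ only in an ending like _2 or _b are one class to them, and where a whole thing is asked for, a point or a joint stands for the part that bears it (a point fixed in the world has none). Each returns a list of dicts, best first, with "score" (0 to 1); they miss things now and then, are a little off and sometimes report something else, mostly with a low value. They report only what shows in the picture. A call takes as long as a camera call.
- ctrl.cut_out(camera, target): "region" (400x640 bool, what is visible of it) and "point" ([column, row] in pixels, amid what is visible of it).
- ctrl.tip_of(camera, target): "point" ([column, row] in pixels: a listed point, or the origin of a listed thing).
The state is a dict: "time_s": time; "qpos": joint angles; "joint_vel": joint speeds; "tau": joint torques, N m; "ee_pos": TCP position; "eef_rot": TCP orientation; "force": force on the tool from outside, world axes, zero at the start; "moment": the same for the moment, N m; "grip_width": finger opening in m; "grip_force": force on a finger pad.
Only numpy, scipy, OpenCV 4.12 (cv2) and the standard library are available. Lean on these libraries where they do the work, as an engineer would, in place of code of your own. Each camera call takes 0.05 s, during which the arm holds its last target. There are 200 camera calls.

## Working session

There is one attempt and no reset: what is moved stays moved. The work goes in short steps, Python scripts to look and compute and a tool call to move; the robot and the scene stay as the last step left them, time stands still between calls to the robot, and variables do not carry over. Pictures are saved under pics/ and viewed, at most 10 in all, crops included, and the job is handed in when it is done.

Besides the shell and the picture viewer there is one more tool, called as a command line: name --pt "numbers of a row" for each row, then --argument value for the rest. move_arm: Moves the arm, as the interface text tells. Its arguments: {"type":"object","properties":{"targets":{"type":"array"},"grip_force":{"type":"number"}},"required":["targets"]}

```bash
mkdir -p pics; cat > h.py <<'E'
import numpy as np,cv2
from station import ctrl
from scipy.spatial.transform import Rotation as R
def T_cam(n):
    p=ctrl.camera_params(n)
    if 'T_tool_cam' in p:
        o=ctrl.get_obs();T=np.eye(4);r=np.array(o['eef_rot']);T[:3,:3]=R.from_euler('xyz',r).as_matrix() if r.size==3 else r
        T[:3,3]=o['ee_pos'];return np.array(p['intrinsics']),T@np.array(p['T_tool_cam'])
    T=np.eye(4);T[:3,:3]=cv2.Rodrigues(np.array(p['rvec'],float))[0];T[:3,3]=np.ravel(p['tvec']);return np.array(p['intrinsics']),np.linalg.inv(T)
def cloud(K,T,d):
    v,u=np.mgrid[:400,:640]
    P=np.stack([(u-K[0,2])/K[0,0]*d,(v-K[1,2])/K[1,1]*d,d],-1)
    return P@T[:3,:3].T+T[:3,3]
E
python3 - <<'E'
from h import *
o=ctrl.get_obs();print(o['time_s'],o['ee_pos'],o['eef_rot'],o['force'],o['grip_width'])
for n in ['scene','wrist']:
    K,T=T_cam(n);im,d=ctrl.camera(n);cv2.imwrite(f'pics/{n}0.png',im[...,::-1]);np.savez(f'{n}0.npz',d=d,K=K,T=T)
    C=cloud(K,T,d)
    print(n,T[:3,3])
    for t in ['selector','cell_a']:
        for r in ctrl.cut_out(n,t)[:6]:
            g=r['region']&(d>0); P=C[g]; print(t,round(r['score'],2),r['point'],g.sum(),np.median(P,0).round(4))
            if t=='selector':
                top=P[abs(P[:,2]-.046)<.006][:,:2].astype(np.float32)
                if len(top)>50: print(cv2.minAreaRect(top))
    print([(r['point'],round(r['score'],2)) for r in ctrl.tip_of(n,'cell_a')])
E
```

```text
0.0 [5.49740433e-01 1.12298481e-05 2.18885275e-01] [-3.14041269e+00 -8.35612996e-05  1.57075391e+00] [ 0.10488148 -0.02863672 -0.3417589 ] 0.0940105329047672
scene [ 0.06654312 -0.31571479  0.72964375]
selector 0.64 [342.2, 199.6] 5468 [0.545  0.0414 0.0445]
((0.5565841794013977, 0.05922762304544449), (0.12210429459810257, 0.26892364025115967), 9.662456512451172)
cell_a 0.83 [371.6, 214.3] 282 [ 0.5452 -0.029   0.0598]
cell_a 0.7 [344.4, 201.7] 270 [0.5362 0.0243 0.0598]
cell_a 0.54 [306.4, 179.5] 256 [0.5177 0.1305 0.059 ]
cell_a 0.5 [325.7, 190.5] 309 [0.5295 0.0795 0.0534]
cell_a 0.45 [346.6, 201.6] 212 [0.5369 0.0261 0.0605]
[([343.3, 205.9], 0.6), ([326.5, 193.0], 0.54), ([303.8, 180.9], 0.51)]
wrist [0.54905178 0.07830078 0.38480866]
selector 0.88 [338.2, 115.3] 20416 [0.5645 0.0825 0.0464]
((0.5557643175125122, 0.05902189761400223), (0.12018323689699173, 0.2684447765350342), 9.810744285583496)
cell_a 0.97 [309.2, 112.0] 1292 [0.5317 0.0825 0.0568]
cell_a 0.79 [294.3, 62.2] 1430 [0.5228 0.1346 0.0618]
cell_a 0.72 [314.2, 158.7] 1077 [0.5415 0.0304 0.0617]
cell_a 0.66 [324.0, 206.3] 988 [ 0.5508 -0.0223  0.0617]
[([311.9, 159.8], 0.98), ([308.3, 112.8], 0.93), ([323.5, 207.5], 0.8), ([297.1, 64.2], 0.76)]
```

View pics/wrist0.png

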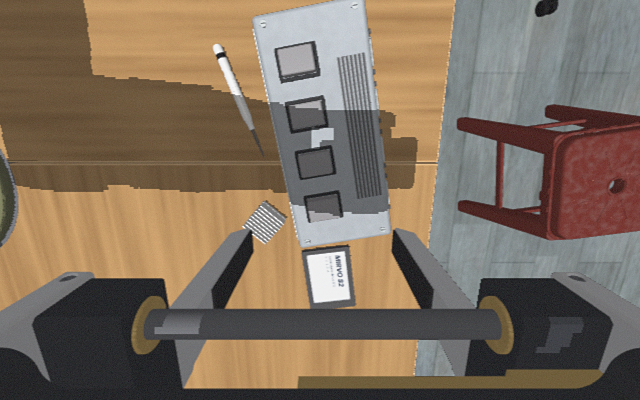

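View pics/scene0.png

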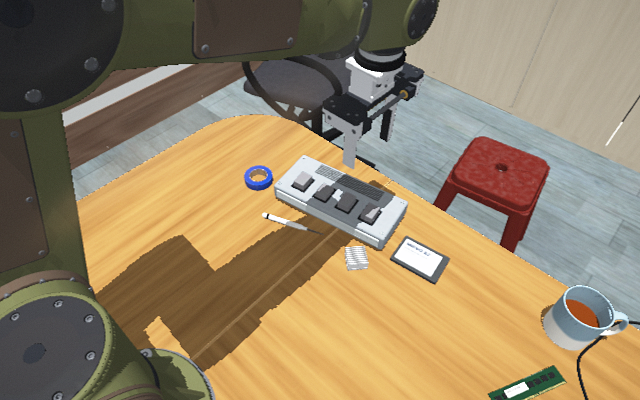

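The wrist picture shows the four keys at about (297,62), (306,113), (316,160) and (323,206). The second sits about 5 mm lower than the others, and all the loose things are clear of the key row. I'm closing the fingers and moving above the first key.

move_arm --pt "-1 0.9 -0.2 0.5 0 0 -0.1" --pt "-1 1.8 -0.4 1.0 0 0 -0.17" --pt "-1 2.74 -0.55 1.5 0 0 -0.17" --pt "-1 2.74 -0.55 2.0 0 0 -0.17" --pt "-1 2.74 -0.55 2.4 0 0 -0.17" --pt "-1 2.74 -0.55 2.4 0 0 -0.17" --pt "-1 2.74 -0.55 2.4 0 0 -0.17" --pt "-1 2.74 -0.55 2.4 0 0 -0.17" --pt "-1 2.74 -0.55 2.4 0 0 -0.17"

```text
time_s: 1.3
ee_pos: [0.5231, 0.1368, 0.1006]
eef_rot: [3.14, -0.0, 1.74]
force: [1.0, -0.9, 0.9]
grip_width: 0.0255
grip_force: 0.0
```

```bash
python3 - <<'E'
from h import *
K,T=T_cam('wrist');im,d=ctrl.camera('wrist');cv2.imwrite('pics/w1.png',im[...,::-1]);C=cloud(K,T,d)
for r in ctrl.cut_out('wrist','cell_a')[:5]:
    g=r['region']&(d>0);P=C[g];print(round(r['score'],2),r['point'],g.sum(),np.median(P,0).round(4),cv2.minAreaRect(P[P[:,2]>.052][:,:2].astype(np.float32)))
o=ctrl.get_obs();print(o['time_s'],o['ee_pos'],o['eef_rot'],o['force'],o['grip_width'])
E
```

```text
0.83 [323.1, 218.0] 2116 [0.5214 0.1423 0.0618] ((0.5219167470932007, 0.13700993359088898), (0.035896725952625275, 0.025575652718544006), 9.56613826751709)
0.8 [323.6, 371.3] 516 [ 0.5479 -0.0122  0.0484] ((0.5476833581924438, -0.013401472941040993), (0.0344904288649559, 0.0023241036105901003), 8.626481056213379)
0.65 [323.0, 284.8] 1619 [0.5307 0.0872 0.0571] ((0.5312287211418152, 0.08299412578344345), (0.035794321447610855, 0.026045525446534157), 8.569649696350098)
1.4 [0.52285842 0.13685425 0.10023343] [ 3.14031308e+00 -3.87091257e-05  1.74040272e+00] [ 0.26752649 -0.15813457 -0.58769533] 0.01754561379017226
```

View pics/w1.png

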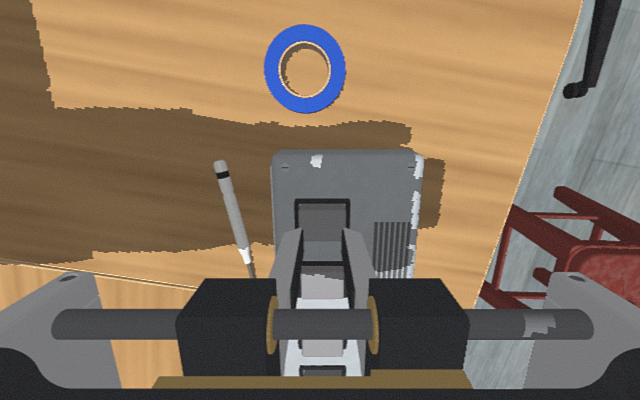

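The picture shows key 1 at about (323,218) ahead of the fingers, which are still closing. The measured key 1 position matches the tool's position. I'm finishing the closing and descending gently.

move_arm --pt "-1 0 0 0 0 0 0" --pt "-1 0 0 0.1 0 0 0" --pt "-1 0 0 0.2 0 0 0" --pt "-1 0 0 0.3 0 0 0" --pt "-1 0 0 0.36 0 0 0" --pt "-1 0 0 0.4 0 0 0" --pt "-1 0 0 0.42 0 0 0" --pt "-1 0 0 0.44 0 0 0" --pt "-1 0 0 0.44 0 0 0" --pt "-1 0 0 0.44 0 0 0"

```text
time_s: 2.4
ee_pos: [0.5225, 0.137, 0.0776]
eef_rot: [3.141, -0.0, 1.741]
force: [-0.3, 0.1, 0.2]
grip_width: 0.0004
grip_force: 0.0
```

move_arm --pt "-1 0 0 0.02 0 0 0" --pt "-1 0 0 0.04 0 0 0" --pt "-1 0 0 0.06 0 0 0" --pt "-1 0 0 0.06 0 0 0" --pt "-1 0 0 0.06 0 0 0"

```text
time_s: 2.9
ee_pos: [0.5226, 0.137, 0.0745]
eef_rot: [3.141, 0.0, 1.741]
force: [0.8, -0.1, 1.5]
grip_width: 0.0002
grip_force: 0.7
```

move_arm --pt "-1 0 0 0.02 0 0 0" --pt "-1 0 0 0.02 0 0 0" --pt "-1 0 0 0.02 0 0 0"

```text
time_s: 3.2
ee_pos: [0.5226, 0.137, 0.0735]
eef_rot: [3.141, -0.0, 1.741]
force: [0.1, 0.0, 2.2]
grip_width: 0.0003
grip_force: 1.0
```

Key 1 is springy, so it is up. Next is key 2, where I stop 1.5 mm above the expected latched height.

move_arm --pt "-1 0 0 -0.2 0 0 0" --pt "-1 0 0 -0.36 0 0 0" --pt "-1 -0.5 0 -0.36 0 0 0" --pt "-1 -1.1 0 -0.36 0 0 0" --pt "-1 -1.1 0 -0.3 0 0 0" --pt "-1 -1.1 0 -0.2 0 0 0" --pt "-1 -1.1 0 -0.1 0 0 0" --pt "-1 -1.1 0 -0.04 0 0 0" --pt "-1 -1.1 0 0.02 0 0 0" --pt "-1 -1.1 0 0.02 0 0 0" --pt "-1 -1.1 0 0.02 0 0 0"

```text
time_s: 4.3
ee_pos: [0.5318, 0.083, 0.0725]
eef_rot: [-3.142, -0.0, 1.741]
force: [0.0, 0.3, -0.4]
grip_width: 0.0004
grip_force: 0.0
```

move_arm --pt "-1 0 0 0.02 0 0 0" --pt "-1 0 0 0.03 0 0 0" --pt "-1 0 0 0.03 0 0 0" --pt "-1 0 0 0.03 0 0 0"

```text
time_s: 4.7
ee_pos: [0.5319, 0.0828, 0.0712]
eef_rot: [3.141, -0.0, 1.741]
force: [0.5, 0.5, 2.4]
grip_width: 0.0005
grip_force: 1.2
```

Key 2 gave no force 3.5 mm below the up height and was then firm, so it is the latched one. On to keys 3 and 4.

move_arm --pt "-1 0 0 -0.2 0 0 0" --pt "-1 0 0 -0.42 0 0 0" --pt "-1 -0.5 0 -0.42 0 0 0" --pt "-1 -1.1 0 -0.42 0 0 0" --pt "-1 -1.1 0 -0.36 0 0 0" --pt "-1 -1.1 0 -0.26 0 0 0" --pt "-1 -1.1 0 -0.16 0 0 0" --pt "-1 -1.1 0 -0.1 0 0 0" --pt "-1 -1.1 0 -0.06 0 0 0" --pt "-1 -1.1 0 -0.05 0 0 0" --pt "-1 -1.1 0 -0.05 0 0 0" --pt "-1 -1.1 0 -0.05 0 0 0"

```text
time_s: 5.9
ee_pos: [0.5412, 0.0287, 0.0737]
eef_rot: [3.141, -0.0, 1.741]
force: [-1.4, 1.3, 1.7]
grip_width: 0.0005
grip_force: 1.0
```

move_arm --pt "-1 0 0 -0.2 0 0 0" --pt "-1 0 0 -0.36 0 0 0" --pt "-1 -0.5 0 -0.36 0 0 0" --pt "-1 -1.1 0 -0.36 0 0 0" --pt "-1 -1.1 0 -0.3 0 0 0" --pt "-1 -1.1 0 -0.2 0 0 0" --pt "-1 -1.1 0 -0.1 0 0 0" --pt "-1 -1.1 0 -0.04 0 0 0" --pt "-1 -1.1 0 0 0 0 0" --pt "-1 -1.1 0 0 0 0 0" --pt "-1 -1.1 0 0 0 0 0" --pt "-1 -1.1 0 0 0 0 0"

```text
time_s: 7.1
ee_pos: [0.5505, -0.0255, 0.0736]
eef_rot: [3.141, 0.0, 1.741]
force: [-0.3, 1.8, 0.9]
grip_width: 0.0006
grip_force: 1.0
```

move_arm --pt "-1 0 0 0.01 0 0 0" --pt "-1 0 0 0.01 0 0 0"

```text
time_s: 7.3
ee_pos: [0.5505, -0.0256, 0.073]
eef_rot: [3.141, -0.0, 1.741]
force: [0.0, 1.8, 1.8]
grip_width: 0.0002
grip_force: 1.1
```

move_arm --pt "-1 0 0 -0.2 0 0 0" --pt "-1 0 0 -0.4 0 0 0" --pt "-1 0.7 0 -0.4 0 0 0" --pt "-1 1.5 0 -0.4 0 0 0" --pt "-1 2.2 0 -0.4 0 0 0" --pt "-1 2.2 0 -0.4 0 0 0" --pt "-1 2.2 0 -0.2 0 0 0" --pt "-1 2.2 0 -0.08 0 0 0" --pt "-1 2.2 0 0 0 0 0" --pt "-1 2.2 0 0.02 0 0 0" --pt "-1 2.2 0 0.02 0 0 0"

```text
time_s: 8.4
ee_pos: [0.5319, 0.0822, 0.0718]
eef_rot: [-3.141, 0.0, 1.74]
force: [-0.3, 0.9, -0.7]
grip_width: 0.0005
grip_force: 0.0
```

move_arm --pt "-1 0 0 0.04 0 0 0" --pt "-1 0 0 0.08 0 0 0" --pt "-1 0 0 0.12 0 0 0" --pt "-1 0 0 0.14 0 0 0" --pt "-1 0 0 0.14 0 0 0" --pt "-1 0 0 0.14 0 0 0"

```text
time_s: 9.0
ee_pos: [0.5321, 0.0826, 0.0661]
eef_rot: [3.141, 0.001, 1.741]
force: [-5.7, -5.7, 16.6]
grip_width: 0.0004
grip_force: 8.1
```

It bottomed out (16.6 N). I'm letting it go and lifting.

move_arm --pt "-1 0 0 -0.1 0 0 0" --pt "-1 0 0 -0.4 0 0 0" --pt "-1 0 0 -1.0 0 0 0" --pt "-1 0 0 -2.0 0 0 0" --pt "-1 -1 0 -2.8 0 0 0" --pt "-1 -2 0 -3.0 0 0 0" --pt "-1 -2.8 0 -3.0 0 0 0" --pt "-1 -2.8 0 -3.0 0 0 0"

```text
time_s: 9.8
ee_pos: [0.556, -0.0594, 0.2154]
eef_rot: [3.14, 0.001, 1.737]
force: [-0.8, -0.0, -0.5]
grip_width: 0.0006
grip_force: 0.0
```

```bash
python3 - <<'E'
from h import *
K,T=T_cam('wrist');im,d=ctrl.camera('wrist');C=cloud(K,T,d)
for r in ctrl.cut_out('wrist','cell_a')[:6]:
    g=r['region']&(d>0);P=C[g];print(round(r['score'],2),r['point'],g.sum(),np.median(P,0).round(4))
o=ctrl.get_obs();print(o['time_s'],o['ee_pos'],o['force'])
E
```

```text
0.75 [322.4, 7.1] 611 [0.5239 0.1231 0.0493]
0.67 [323.3, 157.7] 1089 [ 0.5495 -0.0242  0.0618]
0.59 [322.5, 107.2] 1322 [0.5409 0.0281 0.0617]
0.57 [325.0, 51.0] 1540 [0.532  0.0801 0.0619]
9.9 [ 0.55540897 -0.05589254  0.2145165 ] [0.16145262 0.68562757 0.22870416]
```

Key 2 now stands up at 0.0619, level with keys 3 and 4. Key 1 was last felt springy and up.

```bash
python3 -c "
from station import ctrl
print(ctrl.hand_in())"
```

```text
the job is handed in; nothing more can be done
None
```

I tapped all four keys from left to right, found the second from the left latched, pressed it fully in and let it rise. I then handed the job in at about 10 s; no verdict came back. In the final depth image keys 2–4 stood at full height; key 1 was at the picture's edge and not measured there, but it was up when tapped.

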